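# Knock a stuck soap bar out of its mould on to the curing tray

## Robot

A 6-joint arm with a two-finger parallel gripper is mounted at the origin on the work surface. World frame = base frame: x ahead of the robot, y to its left, z up, the work surface at z = 0. Lengths are in mm, angles in rad, forces in N, time in s.
With the tool pointing down it reaches from about 300 to 750 mm from the base axis. Payload 8.5 kg.
Tool frame: the origin (TCP) lies midway between the tips of the shut fingers; the grasp point (between the pads) lies 19 mm behind it (manip.grasp_offset is the distance from the TCP to the grasp point, in mm); z points along the fingers, y is the line along which they close (so a half turn about z gives the same grasp; the last joint's range is limited). The gripper opens to 88 mm and grips with 3 to 60 N. Pads are 18 mm wide; open, the fingers measure 123 mm over their backs; the gripper's body (75 mm by 187 mm) begins 45 mm behind the grasp point.
Start: joints at [-0.215, 0.381, 1.297, -0, 1.464, -0.215], TCP at [549.982, 0.002, 238.748] pointing down, gripper open.
Joint ranges: [-3.11, 3.11], [-0.89, 2.33], [0.22, 2.48], [-1.42, 4.56], [0.17, 2.85], [-2.88, 2.88]. Speed limits (rad/s): [2.39, 2.39, 3.14, 3.14, 3.14, 3.14].

## Interface

Orientations are given as a unit quaternion [w, x, y, z].
In Python, from rig import manip gives the robot as it stands. The module is installed in compiled form; this text tells all that it offers.
- The arm moves only by the tool arm_command, never from a script. Its argument "commands" is a list of rows, each a list of 3 entries, a list of its own where there are three numbers: the shift along the world's x, y, z in m, then the turn, a rotation vector about the world's x, y, z in degrees, then the opening, from 0 (shut) to 1 (fully open). A call has 1 to 8 rows; each row shifts and turns the commanded pose from where the row before left it; what a row does not reach is not made up. A row lasts 1/10 s, in which the tool goes at most 50 mm and 8.59 degrees, less where a joint would pass 70% of its speed; a pose out of reach is approached as far as the arm can. A call with a gripper value outside its range is refused whole. The fingers move at their own pace and stop on an object; the grip force is fixed at half the most. Time passes only in rows, so rows that do not move let the fingers close. It gives the time, the measured TCP pose, the force, the opening and the grip force at its end, in the units of the state.
- manip.sense(): the state, without advancing time (a new reading comes with each control period).
- manip.grab_frame(name): name is "scene" or "side" or "wrist"; returns a dict with "color" (384x512x3 uint8, red, green, blue), "K" (3x3 intrinsics, pixels), "dist" ([k1, k2, p1, p2, k3] as OpenCV has them; the pictures are not rectified), "xyz" and "rotation" of the camera in the world. Camera axes: x right, y up, looking along -z (the intrinsics and any distortion apply to the point x, -y, -z); pixel columns grow to the right and rows downward; lengths in mm; the calibration is good to about 2 mm. A picture is of the moment at which its call begins. There is no depth.
- manip.job_done(): hands the job in; it is judged then, once.
The state is a dict: "time": time; "q": joint angles; "joint_vel": joint speeds; "joint_torque": joint torques, N m; "tool_pos": TCP position; "ee_rot": TCP orientation; "ft_force": force on the tool from outside, world axes, zero at the start; "torque": the same for the moment, N m; "width": opening from 0.0 (shut) to 1.0 (fully open); "finger_force": force on a finger pad.
Only numpy, scipy, OpenCV 4.12 (cv2) and the standard library are available. Lean on these libraries where they do the work, as an engineer would, in place of code of your own. Each camera call takes 0.05 s, during which the arm holds its last target. There are 200 camera calls.

## Task

A soap bar is stuck in the blue mould. Take the mould by its black grip, turn it mouth down low over the steel tray and tap its rim on the tray until the bar drops out, then stand the empty mould mouth down and flat on the free part of the dark draining mat, beside the jar, and let go. Leave the bar lying in the tray without touching it with the gripper, do not let it fall from higher than a hand's width, and do not disturb the other things on the counter.

Things in the scene. Friction and masses are not known exactly. Their poses are not given: they have to be found in the camera images.
- mould_center (a point): middle of the soap mould: blue plastic box with one open face (the mouth), 55 mm deep (its x), 115 mm long (y), 71 mm wide (z), walls 10 mm, back 5 mm, about 0.24 kg empty. It starts standing on a long narrow side, so the mouth looks level. Axes: x points out of its closed back, so the mouth looks along -x; y along its length; z across its width, up at the start
- grip (a point): centre of the black grip on the closed back of the mould: a block 46 mm long (x, sticking straight out of the back, opposite to the mouth), 20 mm thick (y), 36 mm wide (z). The point lies 50.5 mm from the mould's middle along +x; axes as the mould's
- cavity (a point): where the middle of the soap bar sits while it is stuck fully in the mould: 5 mm from the mould's middle along +x; axes as the mould's
- bar_center (a point): centre of the yellow soap bar, 94 mm long (y) x 50 mm (z) x 35 mm (x), about 0.17 kg. It starts in the mould, its outer face 15 mm behind the mould's rim; axes as the mould's at the start
- tray_floor (a point): centre of the top of the floor of the dark steel curing tray, fixed on the counter: 210 mm (x) x 180 mm (y) outside, floor 4 mm thick, walls 3 mm thick whose tops are 14 mm above its floor; z up
- mat_top (a point): centre of the top of the dark ribbed draining mat, fixed on the counter: 190 mm (x) x 170 mm (y), its top 6 mm above the counter; z up, x away from the robot, roughly. A jar stands on its +x half; the strip on its -x half is free
- dish_soap: green washing-up liquid bottle, closed, 60 mm across, 210 mm tall; origin at its underside; must be left alone
- pepper_mill: dark wooden pepper mill, 52 mm across, 170 mm tall; origin at its underside; must be left alone
- mug: white mug, 80 mm across, 90 mm tall, with a handle that sticks out to about 70 mm from its axis; origin at its underside; must be left alone
- jar: amber jar with a steel lid, 64 mm across, 85 mm tall, standing on the half of the draining mat that lies towards the mat's +x; origin at its underside; must be left alone
- tumbler: blue tumbler, 72 mm across, 110 mm tall, standing close beside one end of the mould; origin at its underside; must be left alone
- bowl: terracotta bowl, 130 mm across, 55 mm tall; origin at its underside; must be left alone
- sponge: yellow sponge block 110 x 70 x 30 mm lying close beside the other end of the mould; origin at its underside; must be left alone
- mouth (a point): middle of the mouth, in the plane of the rim, 27.5 mm from the mould's middle along its -x. Two grey sprung lips in the long walls, 12 mm in from the rim, hold the bar in: they bear about 1.4 times its weight, so turn it over smoothly; the bar pops out past them when the rim is tapped on something hard at 0.25 to 0.35 m/s (one to three taps; at 0.05 m/s it stays in)
There are look-alikes about, which are no part of the job. Of the things that look like the part that bears mould_center, the middle-sized one is meant. What is shaped like the part that bears bar_center but pink or purple is not meant.

How it is judged:
By the outcome, as a careful person would: the job done as asked, in the order asked, and still so for the second after the job is handed in, with the robot touching nothing.
It also fails if it takes over 51 s, if anything falls off the work surface, if the arm or the gripper's body presses on something with over 40 N, if the wrist force passes 120 N, or if a joint passes its speed limit or range.

## Working session

There is one attempt and no reset: what is moved stays moved. The work goes in short steps, Python scripts to look and compute and a tool call to move; the robot and the scene stay as the last step left them, time stands still between calls to the robot, and variables do not carry over. Pictures are saved under pics/ and viewed, at most 10 in all, crops included, and the job is handed in when it is done.

Besides the shell and the picture viewer there is one more tool, called after "Emit:" as name([rows], argument=value, ...), one row to a line, values as JSON. arm_command: Moves the arm, as the interface text tells. Its arguments: {"type":"object","properties":{"commands":{"type":"array"}},"required":["commands"]}

```bash
mkdir -p pics
cat > h.py <<'E'
import numpy as np, cv2
from rig import manip
def grab(n,fn=None):
    f=manip.grab_frame(n)
    if fn: cv2.imwrite('pics/'+fn,f['color'][:,:,::-1])
    return f
def Rm(r):
    r=np.array(r,float)
    if r.size==9: return r.reshape(3,3)
    from scipy.spatial.transform import Rotation as R
    return R.from_quat([r[1],r[2],r[3],r[0]]).as_matrix()
def ray(f,px):
    u=cv2.undistortPoints(np.array(px,float).reshape(-1,1,2),np.array(f['K']),np.array(f['dist'])).reshape(-1,2)
    d=np.c_[u[:,0],-u[:,1],-np.ones(len(u))]@Rm(f['rotation']).T
    return np.array(f['xyz']),d/np.linalg.norm(d,axis=1)[:,None]
def plane(f,px,z):
    o,d=ray(f,px); return o+d*((z-o[2])/d[:,2])[:,None]
def proj(f,P):
    p=(np.array(P,float).reshape(-1,3)-np.array(f['xyz']))@Rm(f['rotation'])
    p=p*[1,-1,-1]
    return cv2.projectPoints(p,np.zeros(3),np.zeros(3),np.array(f['K']),np.array(f['dist']))[0].reshape(-1,2)
E
python3 - <<'E'
from h import *
a=grab('scene');b=grab('side')
for f in(a,b):print(f['xyz'],f['rotation'],f['K'])
im=np.vstack([a['color'],b['color']])[:,:,::-1]
cv2.imwrite('pics/1.png',cv2.resize(a['color'][:,:,::-1],(800,600),interpolation=cv2.INTER_CUBIC))
cv2.imwrite('pics/2.png',cv2.resize(b['color'][:,:,::-1],(800,600),interpolation=cv2.INTER_CUBIC))
E
```

```text
[1285.30105983  545.22271965  899.35567055] [0.42476998 0.18491926 0.37022148 0.80517786] [[368.5984552    0.         258.44313578]
 [  0.         368.5984552  189.83970936]
 [  0.           0.           1.        ]]
[ 308.6512324   978.18234733 1311.78980515] [-0.09113393 -0.03975684  0.32635294  0.94000413] [[441.56052271   0.         257.66856388]
 [  0.         441.56052271 189.86201442]
 [  0.           0.           1.        ]]
```

View pics/1.png

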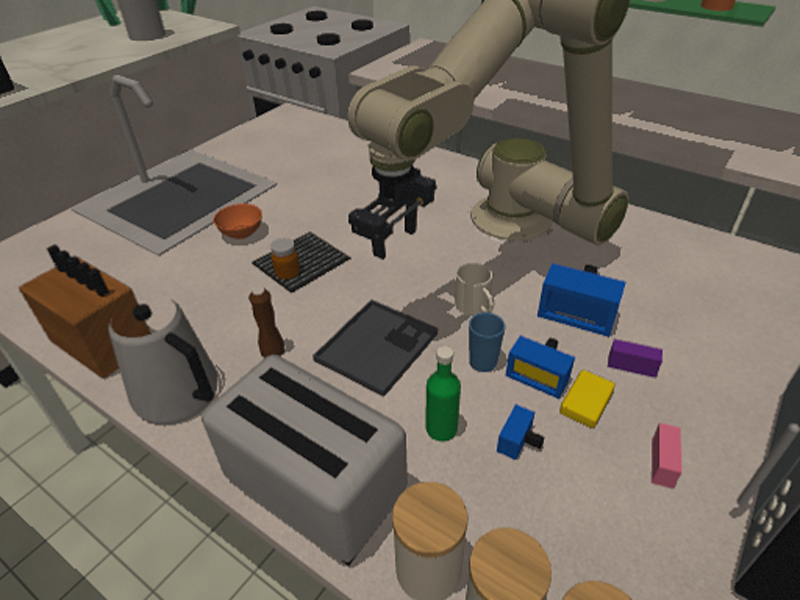

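View pics/2.png

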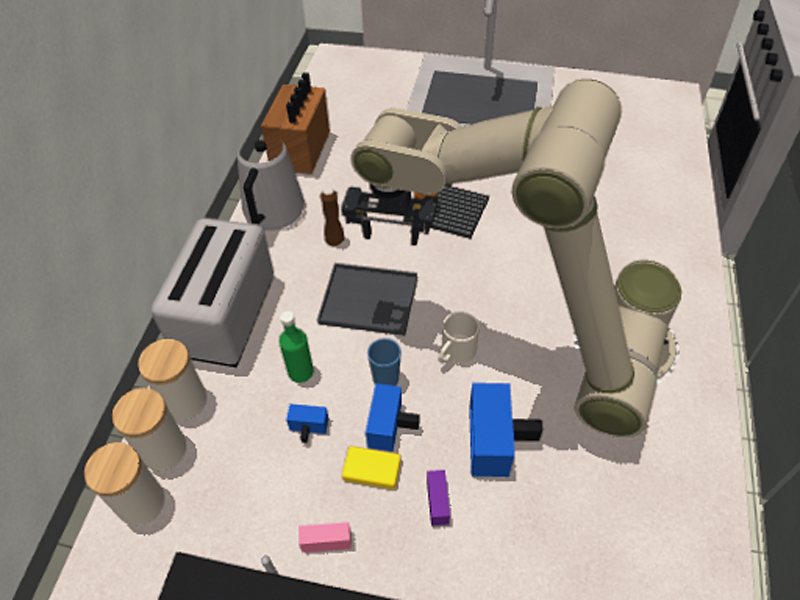

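The scene view shows three blue moulds, and the middle-sized one, holding the yellow bar, is at (540,365) of 800x600. Its grip points to the robot, with the tumbler at (486,340) and the sponge at (588,398) beside it. The side view shows the same mould at (385,417), its grip at (408,421), the big mould at (492,428), the tray at (368,298) and the mat at (460,210).

Run:
```python
from h import *
s=manip.sense();print(s['ee_rot'],s['ft_force'],s['time'],manip.grasp_offset)
b=grab('side');a=grab('scene');k=512/800
hsv=cv2.cvtColor(b['color'],cv2.COLOR_RGB2HSV)
m=cv2.inRange(hsv,(105,150,60),(125,255,255))
n,l,st,c=cv2.connectedComponentsWithStats(m)
for i in range(1,n):
    if st[i,4]>60: 
        x,y=c[i]
        # top face: brightest part
        v=hsv[...,2].copy();v[l!=i]=0
        t=np.percentile(v[l==i],[10,50,90])
        top=((v>0.85*t[2])).astype(np.uint8)
        r=cv2.minAreaRect(np.argwhere(top)[:,::-1].astype(np.float32))
        q=cv2.boxPoints(r)
        print(c[i],st[i],t);print(np.round(plane(b,q,71)))
S=lambda P,z:print(np.round(plane(b,np.array(P)*k,z)))
print('grip');S([[408,421],[418,421]],50)
print('bigmould/grip base');S([[472,474],[472,440],[510,474]],0);S([[472,384],[511,384],[513,428]],100)
print('tray corners top');S([[335,264],[417,270],[408,332],[319,322]],18)
print('mat');S([[489,190],[476,236],[436,232]],6)
print('tumbler top');S([[384,350]],110)
print('sponge');S([[350,448],[400,455],[395,487],[343,480]],30)
print('mug');S([[460,325]],90)
print('bottle');S([[300,375]],0)
A=lambda P,z:print(np.round(plane(a,np.array(P)*k,z)))
print('scene: tray');A([[375,301],[438,332],[382,391],[314,355]],18)
print('mat');A([[310,234],[350,258],[294,289],[253,263]],6)
print('jar lid');A([[283,244]],85);print('tumbler');A([[487,322]],110)
print('mould mid mouth top, back');A([[512,338],[573,366]],71);print('grip');A([[551,343]],54)
print('mill base');A([[271,350]],0)
```

```text
[-5.22151636e-04  7.07114451e-01  7.07098840e-01 -3.34153112e-04] [ 0.29462906 -0.28743175 -0.64313524] 0.1 18.700000000000003
[245.40650407 266.37398374] [234 245  23  44 738] [107.7 202.  204. ]
[[526. 368.  71.]
 [534. 253.  71.]
 [479. 253.  71.]
 [474. 369.  71.]]
[314.06898775 275.18117344] [ 301  246   28   59 1551] [108. 201. 203.]
[[336. 221.  71.]
 [250. 205.  71.]
 [233. 364.  71.]
 [314. 379.  71.]]
[196.5994898 267.3494898] [184 259  26  19 392] [103. 203. 204.]
[[689. 372.  71.]
 [697. 337.  71.]
 [620. 330.  71.]
 [614. 366.  71.]]
grip
[[450. 318.  50.]
 [430. 315.  50.]]
bigmould/grip base
[[305. 387.   0.]
 [315. 311.   0.]
 [229. 372.   0.]]
[[332. 237. 100.]
 [254. 223. 100.]
 [240. 322. 100.]]
tray corners top
[[ 716.  -93.   18.]
 [ 512. -111.   18.]
 [ 498.   77.   18.]
 [ 707.   88.   18.]]
mat
[[ 372. -444.    6.]
 [ 385. -264.    6.]
 [ 489. -259.    6.]]
tumbler top
[[525. 196. 110.]]
sponge
[[556. 391.  30.]
 [453. 387.  30.]
 [449. 456.  30.]
 [553. 461.  30.]]
mug
[[379.  87.  90.]]
bottle
[[715. 225.   0.]]
scene: tray
[[514. -90.  18.]
 [519.  85.  18.]
 [719.  82.  18.]
 [721. -94.  18.]]
mat
[[ 383. -410.    6.]
 [ 406. -252.    6.]
 [ 577. -287.    6.]
 [ 560. -445.    6.]]
jar lid
[[ 530. -352.   85.]]
tumbler
[[522. 198. 110.]]
mould mid mouth top, back
[[497. 245.  71.]
 [500. 376.  71.]]
grip
[[450. 311.  54.]]
mill base
[[ 751. -194.    0.]]
```

Emit:
arm_command([
  [[-0.008,0.02,0],[0,0,-8],1],
  [[-0.008,0.03,0],[0,0,-8],1],
  [[-0.008,0.03,0],[0,0,-8],1],
  [[-0.008,0.03,0],[0,0,-8],1],
  [[-0.008,0.03,0],[0,0,-8],1],
  [[-0.008,0.03,0],[0,0,-8],1],
  [[-0.008,0.03,0],[0,0,-8],1],
  [[-0.008,0.03,0],[0,0,-8],1],
])

```text
time: 1.0
tool_pos: [485.4, 231.2, 238.6]
ee_rot: [-0.0, 0.975, 0.222, -0.0]
ft_force: [1.1, -0.2, 0.3]
width: 1.0
finger_force: 0.0
```

Emit:
arm_command([
  [[-0.008,0.02,0],[0,0,-8],1],
  [[-0.008,0.02,0],[0,0,-8],1],
  [[-0.008,0.02,0],[0,0,-8],1],
  [[-0.01,0.02,-0.01],[0,-8,-2],1],
  [[-0.01,0.01,-0.01],[0,-8,0],1],
  [[-0.01,0,-0.01],[0,-8,0],1],
  [[-0.01,0,-0.01],[0,-8,0],1],
  [[0,0,0],[0,-8,0],1],
])

```text
time: 1.8
tool_pos: [420.3, 319.0, 197.7]
ee_rot: [0.003, 0.943, -0.0, 0.332]
ft_force: [1.0, -1.7, -0.5]
width: 0.999
finger_force: 0.0
```

Run:
```python
from h import *
s=manip.sense();print(s['time'],s['tool_pos'],Rm(s['ee_rot']).round(3),s['q'])
w=grab('wrist');print(w['xyz'])
cv2.imwrite('pics/3.png',w['color'][:,:,::-1])
b=grab('side');cv2.imwrite('pics/s3.png',b['color'][:,:,::-1])
```

```text
1.8 [420.2517848  318.96028172 197.65795753] [[ 0.78  -0.003  0.626]
 [ 0.001 -1.    -0.006]
 [ 0.626  0.005 -0.78 ]] [ 0.59489825  0.25895436  1.80411849 -0.6749384   0.60485055  2.63875078]
[389.20007183 319.05133107 360.93411623]
```

View pics/3.png

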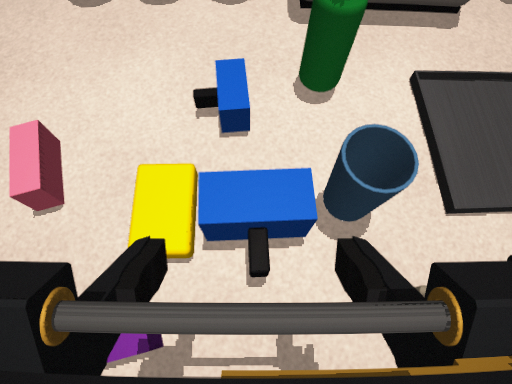

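The wrist view shows the middle mould's top face around (256,195) and its grip at (259,250) between the open fingers. The sponge is to the left, the tumbler to the right.

Run:
```python
from h import *
w=grab('wrist')
hsv=cv2.cvtColor(w['color'],cv2.COLOR_RGB2HSV)
m=cv2.inRange(hsv,(108,180,60),(125,255,255));m[:160]=0;m[:,330:]=0;m[:,:190]=0
v=hsv[...,2]
print(np.percentile(v[m>0],[10,30,50,70,90]), v[200:240:4,256])
top=(m>0)&(v>170)
cs=max(cv2.findContours(top.astype(np.uint8),0,2)[0],key=cv2.contourArea)
ap=cv2.approxPolyDP(cs,6,True)[:,0]; print(ap);print(plane(w,ap,71).round(1))
g=cv2.inRange(hsv,(0,0,0),(180,255,60));g[:, :240]=0;g[:,280:]=0;g[:225]=0;g[285:]=0
cs=max(cv2.findContours(g,0,2)[0],key=cv2.contourArea)
ap=cv2.approxPolyDP(cs,3,True)[:,0];print(ap);print(plane(w,ap,53.5).round(1))
```

```text
[ 83. 210. 211. 212. 214.] [214 214 215 213 213 185  84  27  31  34]
[[309 168]
 [199 172]
 [198 222]
 [315 217]]
[[532.4 256.5  71. ]
 [528.  368.9  71. ]
 [475.2 367.   71. ]
 [479.8 254.5  71. ]]
[[263 226]
 [247 228]
 [251 276]
 [264 275]
 [268 270]]
[[476.  304.   53.5]
 [473.9 320.2  53.5]
 [426.5 316.4  53.5]
 [427.4 304.   53.5]
 [432.1 300.   53.5]]
```

Emit:
arm_command([
  [[0.01,-0.003,-0.02],[0,0,1.5],0.6],
  [[0.015,-0.003,-0.025],[0,0,1],0.6],
  [[0.012,-0.003,-0.025],[0,0,0],0.6],
  [[0.006,0,-0.025],[0,0,0],0.6],
  [[0,0,-0.02],[0,0,0],0.6],
  [[0,0,-0.015],[0,0,0],0.6],
  [[0,0,0],[0,0,0],0.6],
])

```text
time: 2.65
tool_pos: [474.9, 310.1, 83.1]
ee_rot: [-0.004, 0.948, 0.02, 0.318]
ft_force: [-0.3, -0.7, 0.3]
width: 0.601
finger_force: 0.0
```

Run:
```python
from h import *
s=manip.sense();print(s['time'],s['tool_pos'],Rm(s['ee_rot']).round(3),s['q'])
w=grab('wrist');cv2.imwrite('pics/4.png',w['color'][:,:,::-1])
```

```text
2.65 [474.9071569  310.07265535  83.05395333] [[ 0.796  0.042  0.603]
 [ 0.036 -0.999  0.021]
 [ 0.604  0.005 -0.797]] [ 0.48740794  0.49245814  1.86411495 -0.97335338  0.3246595   2.88047062]
```

View pics/4.png

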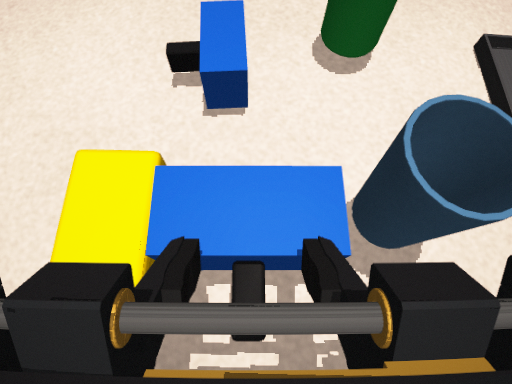

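The wrist view shows both fingers straddling the black grip at (248,285), but joint 6 is at its limit. I'll fit a quick kinematic model to choose a better tilt and grasp branch.

```bash
cat > kin.py <<'E'
import numpy as np
from scipy.optimize import least_squares
from scipy.spatial.transform import Rotation as R
D=[([-0.215,0.381,1.297,0,1.464,-0.215],[549.982,.002,238.748]),
([0.59489825,0.25895436,1.80411849,-0.6749384,0.60485055,2.63875078],[420.2517848,318.96028172,197.65795753]),
([0.48740794,0.49245814,1.86411495,-0.97335338,0.3246595,2.88047062],[474.9071569,310.07265535,83.05395333])]
Q=[(-0.00052,.70711,.70710,-.00033)]
z=lambda a:R.from_euler('z',a);y=lambda a:R.from_euler('y',a)
def rot(q): return z(q[0])*y(q[1]+q[2])*z(q[3])*y(q[4])*z(q[5])*C
C=R.identity()
q=D[0][0]; C=rot(q).inv()*R.from_quat([.7071068,.7071068,0,0])
def fk(q,p):
    h,lat,l2,l3,a3,l6=p
    A=z(q[0]);B=A*y(q[1]);F=A*y(q[1]+q[2])
    return np.array([0,0,h])+A.apply([0,lat,0])+B.apply([0,0,l2])+F.apply([a3,0,l3])+(F*z(q[3])*y(q[4])).apply([0,0,l6])
p=least_squares(lambda p:np.concatenate([fk(q,p)-x for q,x in D]),[250,117,350,350,0,250]).x
LO=np.array([-3.11,-.89,.22,-1.42,.17,-2.88]);HI=np.array([3.11,2.33,2.48,4.56,2.85,2.88])
def ik(x,Rt,q0):
    f=lambda q:np.concatenate([(fk(q,p)-x)/100,3*(rot(q).inv()*Rt).as_rotvec()])
    s=least_squares(f,np.clip(q0,LO+.02,HI-.02),bounds=(LO,HI));return s.x,np.linalg.norm(s.fun)
def tool(psi,tau):  # heading psi deg of tool z horizontal part, tilt tau from down; y = horizontal, flip via psi sign
    return z(np.radians(psi))*y(-np.radians(tau))*R.from_quat([1,0,0,0])
E
python3 - <<'E'
from kin import *
print(p,[np.round(fk(q,p)-x,2) for q,x in D])
print(rot(D[2][0]).as_matrix().round(3))
for fl in (0,1):
  print('branch',fl)
  qq=np.array(D[1][0]) if not fl else np.array(D[1][0])-[0,0,0,0,0,np.pi]
  F=R.from_euler('z',np.pi*fl)
  for tau in (20,25,30,35,40,45):
    T=tool(2,tau)*F; x=np.array([451,310,36])+18.7*T.apply([0,0,1])
    q,e=ik(x,T,qq);print('pick',tau,q.round(2),round(e,4))
    # inverted: turn by +90 about mould y
    qs=q
    for k in range(1,10):
      T=z(0)*tool(2,tau-10*k)*F; qs,e=ik(np.array([500,200,200])+18.7*T.apply([0,0,1]),T,qs)
    for psi in range(0,-100,-10):
      T=tool(psi,tau-90)*F; qs,e=ik(np.array([585,-5,84])+18.7*T.apply([0,0,1]),T,qs)
      if psi%30==0:print('   ',psi,qs.round(2),round(e,4))
E
```

```text
[129.76563034 117.39377252 536.90226593 350.77544676 102.63501051
 249.8189519 ] [array([0.02, 0.05, 0.02]), array([-0.02, -0.03,  0.01]), array([ 0.03, -0.03, -0.03])]
[[ 0.797  0.041  0.603]
 [ 0.036 -0.999  0.021]
 [ 0.604  0.005 -0.797]]
branch 0
pick 20 [ 0.44  0.59  1.78 -0.31  0.47  2.23] 0.0
    0 [-0.15  1.13  0.72 -0.24  2.49  1.33] 0.0
    -30 [-0.3   1.09  0.82  0.32  2.42  1.9 ] 0.0
    -60 [-0.44  1.    1.07  0.68  2.11  2.2 ] 0.0
    -90 [-0.55  0.89  1.4   0.94  1.72  2.28] 0.0
pick 25 [ 0.46  0.59  1.83 -0.51  0.36  2.44] 0.0
    0 [-0.15  1.09  0.76 -0.21  2.41  1.35] 0.0
    -30 [-0.29  1.06  0.85  0.29  2.34  1.87] 0.0
    -60 [-0.43  0.97  1.09  0.63  2.05  2.19] 0.0
    -90 [-0.54  0.85  1.4   0.9   1.67  2.3 ] 0.0
pick 30 [ 0.48  0.59  1.88 -0.86  0.29  2.8 ] 0.0
    0 [-0.16  1.06  0.79 -0.19  2.33  1.36] 0.0
    -30 [-0.29  1.02  0.88  0.26  2.26  1.86] 0.0
    -60 [-0.42  0.93  1.11  0.59  1.98  2.18] 0.0
    -90 [-0.53  0.82  1.41  0.85  1.61  2.32] 0.0
pick 35 [ 0.48  0.59  1.88 -0.96  0.27  2.88] 0.1812
    0 [-0.16  1.02  0.83 -0.17  2.24  1.38] 0.0
    
[... 1450 characters left out ...]

    0 [-0.16  1.02  0.83 -0.17  2.24 -1.77] 0.0
    -30 [-0.29  0.98  0.91  0.23  2.18 -1.3 ] 0.0
    -60 [-0.41  0.9   1.13  0.54  1.92 -0.97] 0.0
    -90 [-0.51  0.79  1.41  0.8   1.56 -0.79] 0.0
pick 40 [ 0.52  0.6   1.91 -1.42  0.31  0.24] 0.1811
    0 [-0.16  0.98  0.88 -0.15  2.15 -1.76] 0.0
    -30 [-0.28  0.95  0.95  0.21  2.09 -1.31] 0.0
    -60 [-0.4   0.87  1.15  0.5   1.85 -0.97] 0.0
    -90 [-0.49  0.77  1.41  0.74  1.5  -0.76] 0.0
pick 45 [ 0.54  0.6   1.89 -1.42  0.35  0.26] 0.3859
    0 [-0.16  0.94  0.93 -0.13  2.05 -1.75] 0.0
    -30 [-0.28  0.91  0.99  0.19  2.   -1.32] 0.0
    -60 [-0.39  0.84  1.17  0.46  1.78 -0.97] 0.0
    -90 [-0.47  0.74  1.42  0.69  1.45 -0.73] 0.0
```

Emit:
arm_command([
  [[-0.004,0,0.005],[0,5,0],0.6],
  [[-0.006,0,0],[0,5,0],0.6],
  [[-0.006,0,0],[0,4,0],0.6],
  [[0,0,0],[0,0,0],0.6],
])

```text
time: 3.1
tool_pos: [462.4, 308.3, 88.2]
ee_rot: [-0.003, 0.974, 0.018, 0.228]
ft_force: [-0.9, -0.4, 0.8]
width: 0.601
finger_force: 0.0
```

Run:
```python
from h import *
s=manip.sense();print(s['tool_pos'],Rm(s['ee_rot']).round(3),s['q'])
b=grab('side');k=.64
print(plane(b,np.array([[236,364],[273,290]])*k,0).round())
```

```text
[462.42124464 308.273864    88.21703564] [[ 0.896  0.037  0.443]
 [ 0.035 -0.999  0.014]
 [ 0.443  0.003 -0.896]] [ 0.45904079  0.46176793  1.77894541 -0.38646826  0.51022221  2.29340913]
[[867. 226.   0.]
 [851.   2.   0.]]
```

Emit:
arm_command([
  [[-0.004,0.002,-0.015],[0,3,0],0.6],
  [[0,0,-0.02],[0,0,0],0.6],
  [[0,0,-0.02],[0,0,0],0.6],
  [[0,0,-0.014],[0,0,0],0.6],
  [[0,0,0],[0,0,0],0.6],
  [[0,0,0],[0,0,0],0.3],
])

```text
time: 3.75
tool_pos: [457.4, 309.8, 17.6]
ee_rot: [-0.002, 0.979, 0.019, 0.201]
ft_force: [-0.4, -0.4, -0.3]
width: 0.532
finger_force: 0.0
```

Run:
```python
from h import *
s=manip.sense();print(s['tool_pos'],Rm(s['ee_rot']).round(3),s['q'],s['width'],s['finger_force'])
w=grab('wrist');cv2.imwrite('pics/5.png',w['color'][150:,:,::-1])
```

```text
[457.4364068  309.79609056  17.57934256] [[ 0.918  0.038  0.394]
 [ 0.037 -0.999  0.012]
 [ 0.394  0.004 -0.919]] [ 0.45599878  0.58914008  1.81704774 -0.43554057  0.39700331  2.36203537] 0.5320510664756458 0.0
```

View pics/5.png

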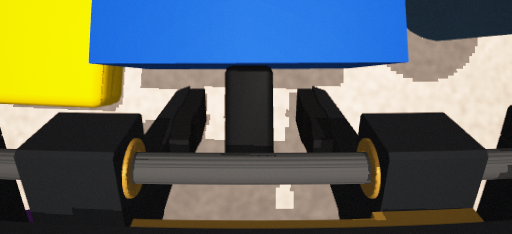

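The fingers sit symmetrically about the grip at (249,110) of the crop and clear of the sponge and tumbler, so I'll close.

Emit:
arm_command([
  [[0,0,0],[0,0,0],0.2],
  [[0,0,0],[0,0,0],0.1],
  [[0,0,0],[0,0,0],0],
  [[0,0,0],[0,0,0],0],
  [[0,0,0],[0,0,0],0],
])

```text
time: 4.3
tool_pos: [457.7, 309.8, 17.7]
ee_rot: [-0.002, 0.979, 0.019, 0.201]
ft_force: [-1.6, -0.1, 4.9]
width: 0.227
finger_force: 29.9
```

Emit:
arm_command([
  [[0,0,0.003],[0,0,0],0],
  [[0,0,0.007],[0,0,0],0],
  [[0,0,0.014],[0,0,0],0],
  [[0,0,0.02],[0,0,0],0],
  [[0,0,0.02],[0,0,0],0],
  [[0,0,0.025],[0,0,0],0],
  [[0,0,0.025],[0,0,0],0],
  [[0,0,0.025],[0,0,0],0],
])

```text
time: 5.1
tool_pos: [456.7, 309.4, 156.9]
ee_rot: [-0.002, 0.98, 0.019, 0.2]
ft_force: [0.6, -0.1, -4.0]
width: 0.224
finger_force: 29.9
```

Emit:
arm_command([
  [[0,-0.003,0.02],[0,2,0],0],
  [[0.003,-0.006,0.02],[0,4,0],0],
  [[0.006,-0.01,0.02],[0,5,0],0],
  [[0.006,-0.01,0.02],[0,5,0],0],
  [[0.006,-0.01,0.02],[0,5,0],0],
  [[0.006,-0.01,0.02],[0,5,0],0],
  [[0.006,-0.01,0.015],[0,5,0],0],
  [[0.006,-0.01,0.01],[0,5,0],0],
])

```text
time: 5.9
tool_pos: [496.5, 240.2, 302.7]
ee_rot: [-0.008, 0.993, 0.018, -0.113]
ft_force: [0.5, 0.7, -3.9]
width: 0.222
finger_force: 29.9
```

Emit:
arm_command([
  [[0.003,-0.01,0.005],[0,5,0],0],
  [[0,-0.01,0],[0,5,0],0],
  [[0,-0.01,0],[0,5,0],0],
  [[0,-0.01,0],[0,5,0],0],
  [[0,-0.01,0],[0,5,0],0],
  [[0,-0.01,0],[0,5,0],0],
  [[0,-0.01,0],[0,5,0],0],
  [[0,-0.01,0],[0,5,0],0],
])

```text
time: 6.7
tool_pos: [499.7, 160.3, 306.1]
ee_rot: [-0.014, 0.895, 0.014, -0.446]
ft_force: [-0.3, 0.4, -4.1]
width: 0.223
finger_force: 29.9
```

Run:
```python
from h import *
s=manip.sense();print(s['tool_pos'],Rm(s['ee_rot']).round(3),s['q'],s['width'],s['ft_force'])
b=grab('scene');cv2.imwrite('pics/6.png',cv2.resize(b['color'][60:330,180:440,::-1],None,fx=2,fy=2))
```

```text
[499.67878803 160.26352414 306.12519274] [[ 0.602  0.013 -0.799]
 [ 0.038 -0.999  0.012]
 [-0.798 -0.037 -0.602]] [0.05653571 0.71107572 0.79603766 0.10345964 2.55605945 1.65329415] 0.22301010074300065 [-0.30161213  0.36919599 -4.10251827]
```

View pics/6.png

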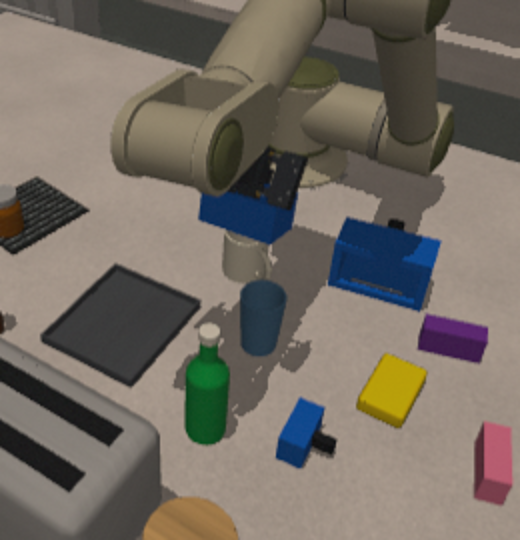

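The scene view shows the mould held, mouth nearly down, high over the mug at (250,215). Nothing is disturbed. I'll finish the turn, then yaw over the tray.

Emit:
arm_command([
  [[0.003,-0.006,0],[-1,5,0],0],
  [[0.006,-0.01,0],[-1,5,0],0],
  [[0.008,-0.011,0],[0,4,0],0],
  [[0.008,-0.011,0],[0,0,-4],0],
  [[0.008,-0.011,0],[0,0,-6],0],
  [[0.008,-0.011,0],[0,0,-6],0],
  [[0.008,-0.011,0],[0,0,-6],0],
  [[0.008,-0.011,0],[0,0,-6],0],
])

```text
time: 7.55
tool_pos: [557.0, 78.6, 306.2]
ee_rot: [-0.134, 0.811, -0.199, -0.534]
ft_force: [0.4, 0.4, -4.2]
width: 0.223
finger_force: 29.9
```

Emit:
arm_command([
  [[0.007,-0.009,0],[0,0,-7],0],
  [[0.007,-0.009,0],[0,0,-7],0],
  [[0.007,-0.009,0],[0,0,-7],0],
  [[0.007,-0.009,0],[0,0,-7],0],
  [[0.007,-0.009,0],[0,0,-7],0],
  [[0.007,-0.009,0],[0,0,-7],0],
  [[0.007,-0.006,0],[0,0,-7],0],
  [[0.004,-0.003,0],[0,0,-7],0],
])

```text
time: 8.35
tool_pos: [610.1, 14.9, 306.1]
ee_rot: [-0.369, 0.622, -0.557, -0.408]
ft_force: [-0.3, -0.8, -2.8]
width: 0.224
finger_force: 29.9
```

Emit:
arm_command([
  [[0,0,-0.005],[0,0,-6],0],
  [[0,0,-0.01],[0,0,0],0],
  [[0,0,-0.015],[0,0,0],0],
  [[0,0,-0.015],[0,0,0],0],
  [[0,0,-0.015],[0,0,0],0],
  [[0,0,-0.015],[0,0,0],0],
  [[0,0,-0.01],[0,0,0],0],
  [[0,0,-0.005],[0,0,0],0],
])

```text
time: 9.15
tool_pos: [609.5, 15.7, 214.9]
ee_rot: [-0.388, 0.593, -0.587, -0.391]
ft_force: [-0.4, -0.4, -3.8]
width: 0.225
finger_force: 29.9
```

Run:
```python
from h import *
s=manip.sense();print(s['time'],s['tool_pos'],Rm(s['ee_rot']).round(3),s['q'],s['width'],s['ft_force'])
b=grab('side');c=grab('scene')
x=cv2.resize(b['color'][130:240,170:320],None,fx=4,fy=4,interpolation=2)
y=cv2.resize(c['color'][130:240,170:320],None,fx=4,fy=4,interpolation=2)
im=cv2.resize(np.hstack([x,y]),(800,293));im=np.vstack([im[:, :400].repeat(1,0),im[:,400:]])
cv2.imwrite('pics/7.png',im[:,:,::-1])
```

```text
9.15 [609.52525124  15.7207291  214.89206224] [[ 0.006 -1.    -0.008]
 [-0.393 -0.01   0.92 ]
 [-0.92  -0.002 -0.393]] [-0.5193531   0.70768693  1.24090968  0.97734935  1.86067136  2.56169744] 0.22456780094688705 [-0.42062167 -0.40789683 -3.81579367]
```

View pics/7.png

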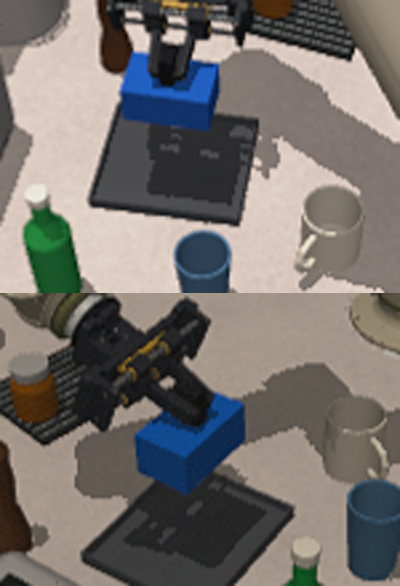

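The two crops (side above, scene below) show the mould level, mouth down over the tray, with the bar still in. I'll set it down gently and regrasp from above for stiff taps.

Emit:
arm_command([
  [[0,0,-0.01],[0,0,0],0],
  [[0,0,-0.018],[0,0,0],0],
  [[0,0,-0.022],[0,0,0],0],
  [[0,0,-0.022],[0,0,0],0],
  [[0,0,-0.02],[0,0,0],0],
  [[0,0,-0.018],[0,0,0],0],
  [[0,0,-0.012],[0,0,0],0],
  [[0,0,-0.006],[0,0,0],0],
])

```text
time: 10.05
tool_pos: [609.5, 15.6, 87.2]
ee_rot: [-0.389, 0.593, -0.587, -0.39]
ft_force: [0.5, 0.7, -5.1]
width: 0.226
finger_force: 29.9
```

Emit:
arm_command([
  [[0,0,-0.003],[0,0,0],0],
  [[0,0,-0.003],[0,0,0],0],
  [[0,0,0],[0,0,0],0],
])

```text
time: 10.35
tool_pos: [609.6, 15.6, 82.4]
ee_rot: [-0.389, 0.594, -0.587, -0.39]
ft_force: [-0.2, -0.0, -4.4]
width: 0.224
finger_force: 29.9
```

Emit:
arm_command([
  [[0,0,-0.003],[0,0,0],0],
  [[0,0,0],[0,0,0],0],
])

```text
time: 10.55
tool_pos: [609.5, 15.6, 79.2]
ee_rot: [-0.389, 0.594, -0.587, -0.39]
ft_force: [-0.1, -0.6, -3.9]
width: 0.228
finger_force: 29.9
```

Emit:
arm_command([
  [[0,0,-0.002],[0,0,0],0],
  [[0,0,0],[0,0,0],0],
])

```text
time: 10.75
tool_pos: [609.8, 15.6, 78.1]
ee_rot: [-0.389, 0.594, -0.586, -0.39]
ft_force: [1.5, -0.2, 3.4]
width: 0.221
finger_force: 30.0
```

Run:
```python
from kin import *
q0=[-.53,.85,1.4,.9,1.67,2.3]
for tau in range(-65,0,5):
    for zz in (85,):
        T=tool(-90,tau);q0,e=ik(np.array([610,-1.5,zz])+18.7*T.apply([0,0,1]),T,q0);print(tau,q0.round(2),round(e,3))
for psi,tau in((-90,-35),(-60,-35),(-30,-35),(-10,-35),(-10,-25)):
    T=tool(psi,tau);q,e=ik(np.array([430,-340,100])+18.7*T.apply([0,0,1]),T,[-.9,.6,1.6,.5,1.2,1.5]);print('mat',psi,tau,q.round(2),round(e,3))
```

```text
-65 [-0.52  0.88  1.33  0.92  1.68  2.35] 0.0
-60 [-0.5   0.85  1.33  0.86  1.63  2.37] 0.0
-55 [-0.49  0.82  1.34  0.81  1.57  2.4 ] 0.0
-50 [-0.47  0.79  1.34  0.75  1.52  2.43] 0.0
-45 [-0.45  0.77  1.34  0.69  1.47  2.46] 0.0
-40 [-0.43  0.74  1.35  0.63  1.42  2.5 ] 0.0
-35 [-0.41  0.72  1.35  0.57  1.37  2.54] 0.0
-30 [-0.38  0.7   1.35  0.5   1.33  2.58] 0.0
-25 [-0.35  0.69  1.35  0.43  1.29  2.63] 0.0
-20 [-0.32  0.67  1.36  0.35  1.25  2.68] 0.0
-15 [-0.29  0.66  1.36  0.27  1.21  2.74] 0.0
-10 [-0.26  0.65  1.36  0.18  1.18  2.81] 0.0
-5 [-0.23  0.65  1.36  0.09  1.15  2.87] 0.0
mat -90 -35 [-1.02  0.72  1.29  0.31  1.66  2.07] 0.0
mat -60 -35 [-0.92  0.77  1.18  0.08  1.8   1.69] 0.0
mat -30 -35 [-0.81  0.78  1.15 -0.17  1.79  1.29] 0.0
mat -10 -35 [-0.75  0.76  1.19 -0.32  1.71  1.04] 0.0
mat -10 -25 [-0.78  0.69  1.28 -0.24  1.53  1.02] 0.0
```

Emit:
arm_command([
  [[0,0,0],[0,0,0],0.4],
  [[0,0,0],[0,0,0],0.6],
  [[0,0,0.005],[0,0,0],0.6],
  [[0,0,0.01],[0,0,0],0.6],
  [[0,0,0.01],[0,0,0],0.6],
])

```text
time: 11.25
tool_pos: [609.6, 15.6, 103.2]
ee_rot: [-0.389, 0.594, -0.587, -0.39]
ft_force: [0.2, 0.2, -0.8]
width: 0.599
finger_force: 0.0
```

Emit:
arm_command([
  [[0,-0.0015,0],[-7,0,0],0.6],
  [[0,-0.0015,0],[-7,0,0],0.6],
  [[0,-0.0015,-0.002],[-7,0,0],0.6],
  [[0,-0.0015,-0.002],[-7,0,0],0.6],
  [[0,-0.0015,-0.002],[-7,0,0],0.6],
  [[0,-0.0015,-0.002],[-7,0,0],0.6],
  [[0,0,-0.005],[0,0,0],0.6],
  [[0,0,0],[0,0,0],0.6],
])

```text
time: 12.05
tool_pos: [609.2, 7.2, 89.2]
ee_rot: [-0.151, 0.693, -0.687, -0.155]
ft_force: [1.5, -0.1, -0.7]
width: 0.602
finger_force: 0.0
```

Run:
```python
from h import *
s=manip.sense();R=Rm(s['ee_rot']);print(s['time'],s['tool_pos'],R.round(3),'grasp',s['tool_pos']-18.7*R[:,2])
w=grab('wrist');cv2.imwrite('pics/8.png',w['color'][:,:,::-1])
```

```text
12.05 [609.15155447   7.19555845  89.16490515] [[ 0.007 -1.    -0.008]
 [-0.906 -0.01   0.423]
 [-0.423  0.004 -0.906]] grasp [609.30056378  -0.71218599 106.10997447]
```

View pics/8.png

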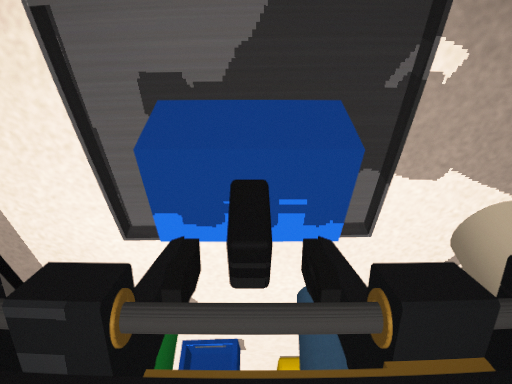

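The wrist view shows the mould standing on its mouth in the tray, with the grip at (250,230) centred between the fingers at (200,270) and (303,270).

Emit:
arm_command([
  [[0,0,-0.009],[0,0,0],0.6],
  [[0,0,-0.009],[0,0,0],0.5],
  [[0,0,0],[0,0,0],0.3],
  [[0,0,0],[0,0,0],0.1],
  [[0,0,0],[0,0,0],0],
  [[0,0,0],[0,0,0],0],
  [[0,0,0],[0,0,0],0],
])

```text
time: 12.8
tool_pos: [609.7, 6.5, 71.4]
ee_rot: [-0.15, 0.694, -0.688, -0.154]
ft_force: [0.6, -1.5, -0.9]
width: 0.221
finger_force: 30.0
```

Emit:
arm_command([
  [[0,0,0.005],[0,0,0],0],
  [[0,0,0.01],[0,0,0],0],
  [[0,0,0.01],[0,0,0],0],
  [[0,0,0.01],[0,0,0],0],
  [[0,0,0.005],[0,0,0],0],
  [[0,0,0],[0,0,0],0],
])

```text
time: 13.4
tool_pos: [609.8, 6.6, 112.2]
ee_rot: [-0.15, 0.694, -0.687, -0.153]
ft_force: [0.1, 0.6, -3.5]
width: 0.223
finger_force: 30.0
```

Emit:
arm_command([
  [[0,0,-0.012],[0,0,0],0],
  [[0,0,-0.031],[0,0,0],0],
  [[0,0,0.003],[0,0,0],0],
])

```text
time: 13.7
tool_pos: [608.8, 6.7, 68.1]
ee_rot: [-0.15, 0.693, -0.688, -0.156]
ft_force: [-0.2, 0.2, -2.7]
width: 0.223
finger_force: 30.0
```

Emit:
arm_command([
  [[0,0,0.005],[0,0,0],0],
  [[0,0,0.01],[0,0,0],0],
  [[0,0,0.015],[0,0,0],0],
  [[0,0,0.01],[0,0,0],0],
  [[0,0,0],[0,0,0],0],
  [[0,0,0],[0,0,0],0],
])

```text
time: 14.3
tool_pos: [609.5, 6.7, 111.6]
ee_rot: [-0.15, 0.694, -0.688, -0.154]
ft_force: [-0.5, -0.7, -2.2]
width: 0.226
finger_force: 30.0
```

Run:
```python
from h import *
f=[]
for i in range(4):
    grab('side');f.append(manip.sense()['ft_force'])
print(np.mean(f,0))
```

```text
[-0.25352799 -0.03611653 -2.60444538]
```

Emit:
arm_command([
  [[0,0,0.005],[0,0,0],0],
  [[0,0,0.01],[0,0,0],0],
  [[0,0,0.01],[0,0,0],0],
  [[0,0,0.005],[0,0,0],0],
])

```text
time: 14.9
tool_pos: [610.0, 6.5, 142.9]
ee_rot: [-0.151, 0.694, -0.687, -0.153]
ft_force: [-0.3, 0.9, -2.3]
width: 0.225
finger_force: 30.0
```

Run:
```python
from h import *
b=grab('side');c=grab('scene')
for f in(b,c):
    hsv=cv2.cvtColor(f['color'],cv2.COLOR_RGB2HSV);m=cv2.inRange(hsv,(20,120,60),(35,255,255))
    n,l,st,ce=cv2.connectedComponentsWithStats(m)
    print([(ce[i].round(),st[i,4]) for i in range(1,n) if st[i,4]>15]); print(proj(f,[615,0,25]))
x=cv2.resize(b['color'][130:240,170:320],(400,293),interpolation=2)
y=cv2.resize(c['color'][130:260,170:320],(400,293),interpolation=2)
cv2.imwrite('pics/9.png',np.vstack([x,y])[:,:,::-1])
```

```text
[(array([236., 193.]), np.int32(295)), (array([237., 299.]), np.int32(790))]
[[234.10897033 190.05623186]]
[(array([235., 166.]), np.int32(32)), (array([243., 221.]), np.int32(369)), (array([375., 255.]), np.int32(802))]
[[243.2743944  217.80022549]]
```

View pics/9.png

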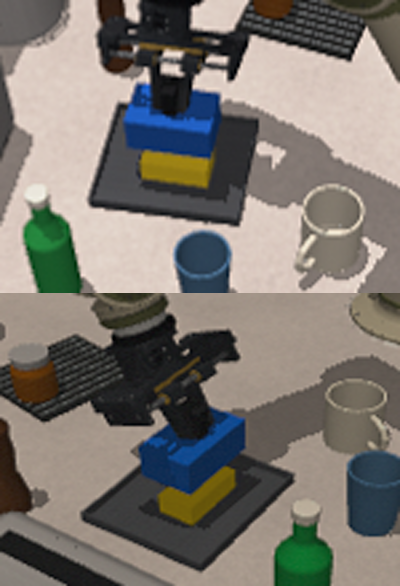

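The crops (side above, scene below) show the bar lying flat in the tray and the empty mould above it. I'll carry the mould to the mat.

Emit:
arm_command([
  [[0,0,0.02],[0,0,0],0],
  [[0,0,0.035],[0,0,0],0],
  [[0,0,0.035],[0,0,0],0],
  [[0,0,0.02],[0,0,4],0],
  [[-0.01,-0.015,0],[0,0,8],0],
  [[-0.015,-0.025,0],[0,0,8],0],
  [[-0.015,-0.025,0],[0,0,8],0],
  [[-0.015,-0.025,0],[0,0,8],0],
])

```text
time: 15.8
tool_pos: [553.9, -84.4, 250.9]
ee_rot: [-0.095, 0.873, -0.437, -0.194]
ft_force: [0.6, 0.5, -1.8]
width: 0.226
finger_force: 30.0
```

Emit:
arm_command([
  [[-0.015,-0.025,0],[0,0,8],0],
  [[-0.015,-0.03,0],[0,0,8],0],
  [[-0.015,-0.03,0],[0,0,8],0],
  [[-0.015,-0.03,0],[0,0,8],0],
  [[-0.015,-0.03,0],[0,0,8],0],
  [[-0.015,-0.03,0],[0,0,4],0],
  [[-0.01,-0.02,0],[0,0,0],0],
  [[0,0,0],[0,0,0],0],
])

```text
time: 16.6
tool_pos: [453.5, -280.1, 250.9]
ee_rot: [-0.016, 0.973, -0.082, -0.215]
ft_force: [0.1, 1.0, -2.1]
width: 0.226
finger_force: 30.0
```

Run:
```python
from h import *
s=manip.sense();R=Rm(s['ee_rot']);print(s['time'],s['tool_pos'],R.round(3),'grasp',s['tool_pos']-18.7*R[:,2],s['q'])
w=grab('wrist');b=grab('side');c=grab('scene')
np.save('w.npy',[w,b,c],allow_pickle=True)
im=np.vstack([np.hstack([cv2.resize(b['color'][80:200,230:390],(400,300),interpolation=2),cv2.resize(c['color'][100:220,120:280],(400,300),interpolation=2)]),np.hstack([cv2.resize(w['color'],(400,300)),np.zeros((300,400,3),np.uint8)])])
cv2.imwrite('pics/10.png',im[:,:,::-1])
```

```text
16.6 [ 453.52012454 -280.12575968  250.87315092] [[ 0.894 -0.167 -0.415]
 [-0.153 -0.986  0.067]
 [-0.42   0.004 -0.907]] grasp [ 461.28015475 -281.3821864   267.84057038] [-0.67671109  0.53380326  1.07051724 -0.22203098  1.91238818  1.02816664]
```

View pics/10.png

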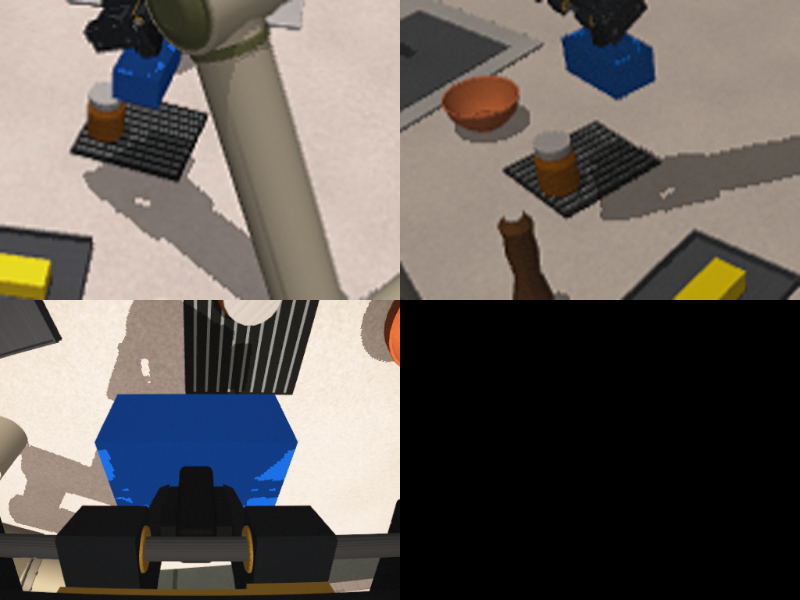

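Top left is the side view: mat corners at (207,117), (179,181) and (72,152), jar at (105,112). Top right is the scene view: mat corners at (598,122), (661,160), (567,217) and (503,170), jar lid at (553,143). The wrist view shows the mould held level between the fingers.

Run:
```python
from h import *
w,b,c=np.load('w.npy',allow_pickle=True)
f=lambda F,P,o,z:plane(F,np.array(P)/2.5+np.array(o),z).round(1)
A=f(c,[[198,122],[261,160],[167,217],[103,170]],(120,100),6);print('scene mat',A,A.mean(0))
print('side mat',f(b,[[207,117],[179,181],[72,152]],(230,80),6))
print('lid scene',f(c,[[153,143]],(120,100),85),'side',f(b,[[105,92]],(230,80),85))
# contour fit
for F,roi in((c,(140,195,150,235)),(b,(115,160,250,320))):
    g=cv2.cvtColor(F['color'],cv2.COLOR_RGB2HSV);m=np.zeros(g.shape[:2],np.uint8)
    r=roi;sub=g[r[0]:r[1],r[2]:r[3]]
    m[r[0]:r[1],r[2]:r[3]]=((sub[...,2]<75)&(sub[...,1]<90))*255
    m=cv2.morphologyEx(m,cv2.MORPH_CLOSE,np.ones((3,3)));n,l,st,ce=cv2.connectedComponentsWithStats(m);i=1+st[1:,4].argmax()
    P=np.argwhere(l==i)[:,::-1]
    W=plane(F,P,6)[:,:2].astype(np.float32);R=cv2.minAreaRect(W);print('rect',R,cv2.boxPoints(R).round())
```

```text
scene mat [[ 375.4 -411.8    6. ]
 [ 399.6 -255.4    6. ]
 [ 587.9 -284.2    6. ]
 [ 559.7 -449.1    6. ]] [ 480.65  -350.125    6.   ]
side mat [[ 369.1 -411.4    6. ]
 [ 395.8 -254.3    6. ]
 [ 578.8 -286.9    6. ]]
lid scene [[ 534.9 -346.9   85. ]] side [[ 536.3 -355.3   85. ]]
rect ((480.6865234375, -351.5427551269531), (170.6564178466797, 192.8662109375), 79.86373138427734) [[ 371. -419.]
 [ 561. -453.]
 [ 591. -285.]
 [ 401. -251.]]
rect ((461.7986755371094, -382.65850830078125), (229.9827117919922, 205.4856414794922), 79.66362762451172) [[ 340. -477.]
 [ 542. -514.]
 [ 584. -288.]
 [ 381. -251.]]
```

Emit:
arm_command([
  [[-0.009,-0.02,0],[0,0,0],0],
  [[-0.009,-0.021,0],[0,0,0],0],
  [[-0.009,-0.02,-0.015],[0,0,0],0],
  [[0,0,-0.03],[0,0,0],0],
  [[0,0,-0.035],[0,0,0],0],
  [[0,0,-0.035],[0,0,0],0],
  [[0,0,-0.03],[0,0,0],0],
  [[0,0,-0.015],[0,0,0],0],
])

```text
time: 17.55
tool_pos: [427.6, -337.6, 88.7]
ee_rot: [-0.017, 0.973, -0.08, -0.216]
ft_force: [0.5, 0.2, -1.7]
width: 0.221
finger_force: 30.0
```

Run:
```python
from h import *
s=manip.sense();R=Rm(s['ee_rot']);print(s['time'],s['tool_pos'],R.round(3),'grasp',s['tool_pos']-18.7*R[:,2])
```

```text
17.55 [ 427.57824106 -337.64713116   88.65977255] [[ 0.894 -0.163 -0.417]
 [-0.148 -0.987  0.068]
 [-0.423  0.001 -0.906]] grasp [ 435.37770534 -338.92201417  105.60772317]
```

Good; shift 3 mm in y and come down slowly.

Emit:
arm_command([
  [[-0.001,-0.003,-0.006],[0,0,0],0],
  [[0,0,-0.005],[0,0,0],0],
  [[0,0,-0.002],[0,0,0],0],
  [[0,0,0],[0,0,0],0],
])

```text
time: 17.95
tool_pos: [426.8, -342.4, 78.7]
ee_rot: [-0.016, 0.973, -0.081, -0.214]
ft_force: [-0.1, -0.4, -2.7]
width: 0.226
finger_force: 30.0
```

Emit:
arm_command([
  [[0,0,-0.002],[0,0,0],0],
  [[0,0,0],[0,0,0],0],
])

```text
time: 18.15
tool_pos: [426.6, -342.4, 76.4]
ee_rot: [-0.016, 0.973, -0.081, -0.214]
ft_force: [0.4, -1.1, -1.8]
width: 0.228
finger_force: 30.0
```

Emit:
arm_command([
  [[0,0,-0.001],[0,0,0],0],
  [[0,0,0],[0,0,0],0],
])

```text
time: 18.35
tool_pos: [426.5, -342.4, 75.2]
ee_rot: [-0.016, 0.973, -0.081, -0.214]
ft_force: [-0.3, -0.5, -2.5]
width: 0.225
finger_force: 30.0
```

Emit:
arm_command([
  [[0,0,-0.001],[0,0,0],0],
  [[0,0,-0.001],[0,0,0],0],
  [[0,0,0],[0,0,0],0],
])

```text
time: 18.65
tool_pos: [426.5, -342.3, 73.0]
ee_rot: [-0.016, 0.973, -0.081, -0.215]
ft_force: [0.2, 0.6, -1.8]
width: 0.221
finger_force: 30.0
```

Emit:
arm_command([
  [[0,0,-0.001],[0,0,0],0],
  [[0,0,0],[0,0,0],0],
])

```text
time: 18.85
tool_pos: [426.5, -342.3, 72.1]
ee_rot: [-0.016, 0.973, -0.081, -0.215]
ft_force: [-0.6, -0.2, -2.6]
width: 0.22
finger_force: 30.0
```

Emit:
arm_command([
  [[0,0,-0.001],[0,0,0],0],
  [[0,0,0],[0,0,0],0],
])

```text
time: 19.05
tool_pos: [426.5, -342.3, 71.1]
ee_rot: [-0.016, 0.973, -0.081, -0.215]
ft_force: [-0.7, 0.2, -1.5]
width: 0.222
finger_force: 30.0
```

Emit:
arm_command([
  [[0,0,-0.001],[0,0,0],0],
  [[0,0,0],[0,0,0],0],
])

```text
time: 19.25
tool_pos: [426.5, -342.3, 70.1]
ee_rot: [-0.016, 0.973, -0.081, -0.215]
ft_force: [-1.4, -1.0, -1.2]
width: 0.226
finger_force: 30.0
```

Emit:
arm_command([
  [[0,0,-0.001],[0,0,0],0],
  [[0,0,0],[0,0,0],0],
])

```text
time: 19.45
tool_pos: [426.5, -342.4, 69.1]
ee_rot: [-0.016, 0.973, -0.081, -0.215]
ft_force: [-0.8, 0.3, -2.9]
width: 0.224
finger_force: 30.0
```

Emit:
arm_command([
  [[0,0,-0.001],[0,0,0],0],
  [[0,0,0],[0,0,0],0],
])

```text
time: 19.65
tool_pos: [426.5, -342.3, 68.1]
ee_rot: [-0.016, 0.973, -0.081, -0.215]
ft_force: [-0.8, -0.3, -2.4]
width: 0.226
finger_force: 30.0
```

Emit:
arm_command([
  [[0,0,-0.001],[0,0,0],0],
  [[0,0,0],[0,0,0],0],
])

```text
time: 19.85
tool_pos: [426.6, -342.4, 67.2]
ee_rot: [-0.016, 0.973, -0.081, -0.214]
ft_force: [0.4, 0.2, -1.5]
width: 0.226
finger_force: 30.0
```

Emit:
arm_command([
  [[0,0,-0.001],[0,0,0],0],
  [[0,0,0],[0,0,0],0],
])

```text
time: 20.05
tool_pos: [426.6, -342.5, 67.0]
ee_rot: [-0.016, 0.973, -0.081, -0.214]
ft_force: [-0.3, -0.3, 5.3]
width: 0.224
finger_force: 30.0
```

Emit:
arm_command([
  [[0,0,-0.001],[0,0,0],0],
  [[0,0,0],[0,0,0],0],
])

```text
time: 20.25
tool_pos: [426.6, -342.6, 67.0]
ee_rot: [-0.015, 0.973, -0.081, -0.214]
ft_force: [-0.9, 0.8, 11.7]
width: 0.228
finger_force: 30.0
```

Emit:
arm_command([
  [[0,0,0],[0,0,0],0.3],
  [[0,0,0],[0,0,0],0.5],
  [[0,0,0],[0,0,0],0.5],
  [[0,0,0.01],[0,0,0],0.5],
  [[0,0,0.02],[0,0,0],0.5],
  [[0,0,0.03],[0,0,0],0.5],
  [[0,0,0.04],[0,0,0],0.5],
  [[0,0,0.04],[0,0,0],0.5],
])

```text
time: 21.05
tool_pos: [426.3, -342.1, 207.1]
ee_rot: [-0.016, 0.973, -0.081, -0.215]
ft_force: [0.8, -0.1, 0.4]
width: 0.503
finger_force: 0.0
```

Emit:
arm_command([
  [[0,0,0.04],[0,0,0],0.5],
  [[0,0.02,0.03],[0,0,0],0.5],
  [[0,0.04,0],[0,0,0],0.5],
  [[0,0.04,0],[0,0,0],0.5],
  [[0,0.04,0],[0,0,0],0.5],
  [[0,0.04,0],[0,0,0],0.5],
  [[0,0.02,0],[0,0,0],0.5],
  [[0,0,0],[0,0,0],0.5],
])

```text
time: 21.85
tool_pos: [426.3, -140.3, 276.1]
ee_rot: [-0.016, 0.973, -0.079, -0.214]
ft_force: [0.0, -1.3, -0.2]
width: 0.503
finger_force: 0.0
```

Run:
```python
from h import *
s=manip.sense();print(s['time'],s['tool_pos'],s['ft_force'],s['joint_vel'])
b=grab('side');c=grab('scene')
for F in(b,c):
    g=cv2.cvtColor(F['color'],cv2.COLOR_RGB2HSV)
    m=cv2.inRange(g,(105,150,60),(125,255,255));n,l,st,ce=cv2.connectedComponentsWithStats(m)
    for i in range(1,n):
        if st[i,4]>60:
            v=g[...,2]*(l==i);t=np.percentile(v[l==i],90);P=np.argwhere(v>.85*t)[:,::-1]
            R=cv2.minAreaRect(plane(F,P,61)[:,:2].astype(np.float32));print(ce[i].round(),st[i,4],np.round(R[0]),np.round(R[1]),round(R[2],1))
    for nm,lo,hi in(('yellow',(20,120,60),(35,255,255)),('orange',(5,120,60),(19,255,255)),('green',(45,120,40),(75,255,255))):
        n,l,st,ce=cv2.connectedComponentsWithStats(cv2.inRange(g,lo,hi));print(nm,[(ce[i].round(),st[i,4]) for i in range(1,n) if st[i,4]>40])
    P=proj(F,[[434+x*.985+y*.17,-342-x*.17+y*.985,z] for z in(6,61) for x in(-35.5,35.5) for y in(-57.5,57.5)]);print(P.round().tolist())
```

```text
21.85 [ 426.33633786 -140.31606793  276.13262935] [ 0.04472272 -1.32799064 -0.23020241] [-0.05453308  0.02625139 -0.03154332 -0.02862291 -0.00927367 -0.03347733]
[296. 134.] 432 [ 432. -346.] [111.  69.] 78.3
[314. 275.] 1557 [284. 287.] [ 85. 164.] 8.1
[197. 267.] 392 [658. 346.] [75. 36.] 4.8
yellow [(array([236., 190.]), np.int32(443)), (array([238., 299.]), np.int32(789))]
orange [(array([189.,  82.]), np.int32(1549)), (array([302.,  95.]), np.int32(126)), (array([272., 129.]), np.int32(172)), (array([104., 231.]), np.int32(697)), (array([ 89., 264.]), np.int32(794)), (array([ 72., 300.]), np.int32(917))]
green [(array([189., 226.]), np.int32(530))]
[[308.0, 129.0], [299.0, 148.0], [292.0, 125.0], [283.0, 143.0], [308.0, 120.0], [300.0, 138.0], [292.0, 116.0], [283.0, 134.0]]
[202. 157.] 520 [ 437. -344.] [112.  66.] 80.8
[371. 191.] 1703 [286. 303.] [179. 167.] 9.3
[329. 276.] 481 [673. 344.] [76. 36.] 4.9
yellow [(array([243., 217.]), np.int32(536)), (array([376., 255.]), np.int32(803))]
orange [(array([459.,   3.]), np.int32(130)), (array([152., 141.]), np.int32(522)), (array([182., 170.]), np.int32(205)), (array([ 52., 202.]), np.int32(2863)), (array([165., 191.]), np.int32(53)), (array([275., 332.]), np.int32(1792)), (array([326., 362.]), np.int32(1975)), (array([381., 379.]), np.int32(366))]
green [(array([69.,  7.]), np.int32(85)), (array([423.,   2.]), np.int32(52)), (array([470.,   6.]), np.int32(224)), (array([283., 258.]), np.int32(869))]
[[200.0, 152.0], [218.0, 163.0], [187.0, 159.0], [205.0, 171.0], [199.0, 141.0], [217.0, 152.0], [185.0, 148.0], [203.0, 160.0]]
```

```bash
python3 -c "
from rig import manip
print(manip.job_done())"
```

```text
the job is handed in; nothing more can be done
None
```

I've handed the job in after about 22 s of robot time: the bar came out on the first tap and lies in the tray, and the empty mould stands mouth down on the free strip of the mat beside the jar. To avoid hitting the jar I set the mould down in the tray before tapping and took the grip again at a steeper angle.

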